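Ease off the spring winch to its index

TASK

The wound-up spring winch on the bench is held by a pawl in its toothed wheel. Press the pawl's thumb pad down gently, by feel and without forcing it against its stop, so that the pawl lifts clear; let the drum turn slowly back until the crank comes round to the index post, and let the pawl drop back in there so that it holds the drum with the crank at the post. Do not let the crank run on past the post, and leave the other things on the bench where they are.

Things in the scene. Friction and masses are not known exactly. Their poses are not given: they have to be found in the camera images.
- winch: Grey frame of the spring winch, fixed to the bench: base plate 135 x 310 x 8 mm. Origin on the bench top straight below the middle of the toothed wheel, z up. The axle, 85 mm up, runs along the frame's x; the wheel is at x = 0, the aluminium drum on its -x side, the crank on its +x side. The pawl, a steel rocker, lies along y above it: nose at y = 0, pivot at y = +70 mm, thumb pad at y = +140 mm.
- axle (a point): Centre of the toothed wheel, on the axle, 85 mm above the bench. Wheel 100 mm over its 12 saw teeth, which are 10 mm deep; 14 mm thick.
- under_pad (a point): Point of the frame at bench height, straight below the middle of the thumb pad (flat, 36 mm along the frame's x, 34 mm along y). The pad sits on a locked screw, set higher or lower on each winch, which is not measured: with the pawl seated the pad's top is anywhere from 150 to 180 mm above this point and must be found by touch. More than 20 N on the pad is forcing it.
- pawl (a joint): Pawl angle, rad, growing as the nose lifts. Seated about 0 to 0.03; at 0.14 to 0.17 (pad pressed 8.5 to 12 mm down from rest) the nose is clear of the teeth; spring and rubbing tooth resist with about 3 to 13 N. A hard stop, a dark lug over the nose, follows only 1.5 to 4 mm further down. Let go, it drops by its own spring.
- drum (a joint): Angle of drum, wheel and crank, rad. 0: crank level, pointing to the frame's -y at the index post. Positive: wound up. The pawl can catch every 0.524 (0, 0.524, ...; to 0.05). Pawl clear: a damped spring turns it back at 0.2 to 0.25 rad/s, the crank coming to the post from below. Pawl let go between 0.15 and 0.45: catches at 0. In the first 3 s it may turn back up to one tooth, then be caught.
- index_tip (a point): Tip of the nib on the index post: a steel post 14 x 16 mm on the winch base, 97 mm from the axle to the frame's -y, as high as the axle, in the plane of the crank arm.
- crank_tip (a point): Outer end of the crank arm, 75 mm from the axle; wooden handle 20 mm thick, 45 mm long, points to the frame's +x there. About 22 mm from the nib's tip when the crank is at the post.
- blank: Bystander: wooden blank 120 x 80 x 20 mm lying on the bench; origin at the centre of its underside.
- jar: Bystander: glass jar with steel cap, 60 mm across, 85 mm tall; origin at the centre of its underside.
- wrench: Bystander: steel wrench lying on the bench.

How it is judged:
On the way:
1. the robot holds the pawl clear and the drum turns back, while the crank is still short of the post (contact force between the fingers and anything else above 0.5 N and velocity of joint drum below -0.1 rad/s and value of joint drum above 0.45 rad), for 0.2 s.
At the end, for the whole second after the job is handed in: The crank is at the index post (drum within 0.15 rad of 0), the drum is at rest (under 0.03 rad/s), and the pawl is down in the teeth (under 0.08 rad) (value of joint drum between -0.15 and 0.15 rad and velocity of joint drum between -0.03 and 0.03 rad/s and value of joint pawl below 0.08 rad); the robot touches nothing.
It fails at once if the pad is forced: the robot presses on anything with more than 20 N (contact force between any of the fingers, the arm and anything else above 20 N).
It fails at once if the crank runs on past the post by more than 0.3 rad (value of joint drum below -0.3 rad).
It fails at once if a bystander is moved by more than 20 mm (distance of any of blank, jar, wrench from where it was at the start of the episode above 0.02 m).
It also fails if it takes over 61 s, if anything falls off the work surface, if the arm or the gripper's body presses on something with over 40 N, if the wrist force passes 120 N, or if a joint passes its speed limit or range.

ROBOT

A 6-joint arm with a two-finger parallel gripper is mounted at the origin on the work surface. World frame = base frame: x ahead of the robot, y to its left, z up, the work surface at z = 0. Lengths are in m, angles in rad, forces in N, time in s.
With the tool pointing down it reaches from about 0.3 to 0.775 m from the base axis. Payload 14.6 kg.
Tool frame: the origin (TCP) lies on the centre line of the jaws, within the pads' length; the fingertips stand 14 mm ahead of it and the grasp point (between the pads) lies 5 mm behind it; x points along the fingers, y is the direction in which the jaws open and shut, and the axes are right-handed (so a half turn about x gives the same grasp; the last joint's range is limited). The gripper opens to 94 mm and grips with 3 to 60 N. Pads are 16 mm wide; open, the fingers measure 119 mm over their backs; the gripper's body (75 mm by 177 mm) begins 78 mm behind the grasp point.
Start: joints at [1.087, 0.3, 1.521, -0, 1.321, -0.067], TCP at [0.223, 0.503, 0.184] pointing down, gripper open.
Joint ranges: [-3.03, 3.03], [-0.79, 2.21], [0.23, 2.52], [-1.04, 4.18], [0, 3.07], [-2.55, 2.55]. Speed limits (rad/s): [2.22, 2.22, 2.57, 3.14, 3.14, 3.14].

INTERFACE

Orientations are given as [roll, pitch, yaw] about the fixed x, y, z axes, in that order (R = Rz(yaw) Ry(pitch) Rx(roll)).
In Python, from station import * gives the robot as it stands. The module is installed in compiled form; this text tells all that it offers.
- The arm moves only by the shell command python3 -m handwheel 'ROWS' [FORCE]. ROWS is JSON, a list of rows, each a list of 3 entries, a list of its own where there are three numbers: the shift along the tool's x, y, z in mm, then the turn about the tool's x in rad, then the gripper command: -1 is fully open, 1 is shut, values between are in proportion. In form: [[[dx, dy, dz], spin, gripper], ...]. A call has exactly 5 rows; each row is the pose to reach, as a shift and turn from the pose measured when the call began, along the tool's axes at that moment; what a row does not reach only later rows make up. A row lasts 1/10 s, in which the tool goes at most 50 mm and 8.59 degrees, less where a joint would pass 70% of its speed; a pose out of reach is approached as far as the arm can. A call with a gripper value outside its range is refused whole. The fingers move at their own pace and stop on an object; FORCE is the grip in N (left out, the last holds). Time passes only in rows, so rows that repeat a pose let the fingers close, or fill a call up. It gives the time, the measured TCP pose, the force and the opening at its end, in the units of the state.
- get_obs(): the state, without advancing time (a new reading comes with each control period).
- camera(name): name is "side" or "top"; returns (picture, depth): 480x640x3 uint8, blue, green, red; 480x640 float32, m along the optical axis (not along the pixel's ray), 0 where there is no reading.
- camera_info(name): a dict with "fx", "fy", "cx", "cy" (pixels), "k1" (the pictures are not rectified: a ray, as slopes to the right and down, at radius r is drawn at 1 + k1 r^2 times it, then the intrinsics apply), "extrinsics" (4x4, takes a point from camera to world coordinates). Camera axes: x right, y down, z forward; pixel columns grow to the right and rows downward; lengths in m; the calibration is good to about 2 mm. A picture is of the moment at which its call begins. camera_info takes no time and is no camera call.
- hand_in(): hands the job in, once; it reports no verdict.
The state is a dict: "time_s": time; "qpos": joint angles; "joint_vel": joint speeds; "tau": joint torques, N m; "ee_pos": TCP position; "eef_rot": TCP orientation; "force": force on the tool from outside, world axes, zero at the start; "moment": the same for the moment, N m; "grip_width": finger opening in m.
Only numpy, scipy, OpenCV 4.12 (cv2) and the standard library are available. Lean on these libraries where they do the work, as an engineer would, in place of code of your own. Each camera call takes 0.05 s, during which the arm holds its last target. There are 200 camera calls.

## Working session

There is one attempt and no reset: what is moved stays moved. The work goes in short steps, Python scripts to look and compute and a shell command to move; the robot and the scene stay as the last step left them, time stands still between calls to the robot, and variables do not carry over. Pictures are saved under pics/ and viewed, about 8 in all and at most 12, crops included, and the job is handed in when it is done.

```bash
mkdir -p pics; cat > h.py <<'E'
from station import *
import numpy as np, cv2
def snap(n,f):
    im,d=camera(n); cv2.imwrite('pics/%s.png'%f,im); np.save('pics/%s.npy'%f,d); return im,d
def ray(n,u,v):
    c=camera_info(n); K=np.array([[c['fx'],0,c['cx']],[0,c['fy'],c['cy']],[0,0,1.]])
    p=cv2.undistortPoints(np.array([[[u,v]]],float),K,np.array([c['k1'],0,0,0,0.]))[0,0]
    return np.array([p[0],p[1],1.]),np.array(c['extrinsics'])
def pt(n,u,v,z): # world point from depth
    r,E=ray(n,u,v); return (E@np.append(r*z,1))[:3]
def ptd(n,f,u,v):
    d=np.load('pics/%s.npy'%f); w=d[v-1:v+2,u-1:u+2]; w=w[w>0]; return pt(n,u,v,np.median(w)) if len(w) else None
def proj(n,P):
    c=camera_info(n); E=np.linalg.inv(np.array(c['extrinsics'])); q=E[:3,:3]@P+E[:3,3]; a=q[:2]/q[2]; a=a*(1+c['k1']*(a@a))
    return a[0]*c['fx']+c['cx'],a[1]*c['fy']+c['cy']
E
python3 - <<'E'
from h import *
for n in('top','side'):
    snap(n,n+'0'); c=camera_info(n); print(n,c['fx'],c['k1'],np.round(c['extrinsics'],3).tolist())
print(get_obs())
E
```

```text
top 542.7038462969477 -0.11210399631321322 [[0.025, -0.997, 0.067, 0.543], [-1.0, -0.026, -0.008, -0.058], [0.01, -0.067, -0.998, 1.261], [0.0, 0.0, 0.0, 1.0]]
side 481.2015637180084 0.006953229063466161 [[0.904, -0.304, 0.3, 0.291], [-0.427, -0.612, 0.665, -0.723], [-0.019, -0.73, -0.684, 0.797], [0.0, 0.0, 0.0, 1.0]]
{'time_s': 0.1, 'qpos': array([ 1.08739791e+00,  3.00409493e-01,  1.52150517e+00,  2.41941169e-05,
        1.32068936e+00, -6.66050296e-02]), 'joint_vel': array([-2.60845689e-04,  8.99414936e-05, -8.87719253e-04,  1.60606237e-03,
        1.09782702e-03, -6.16449487e-04]), 'tau': array([ 1.27714709e-03, -5.32649982e+01, -3.53276896e+01,  7.09316391e-02,
        2.35289015e-02, -9.63398543e-05]), 'ee_pos': array([0.22253987, 0.50269533, 0.18345224]), 'eef_rot': array([-1.66056902,  1.56978469, -2.07736841]), 'force': array([-0.40872184, -0.37327624,  0.09668377]), 'moment': array([ 0.00775125,  0.01348292, -0.0278762 ]), 'grip_width': 0.09376134844560674}
```

View pics/top0.png

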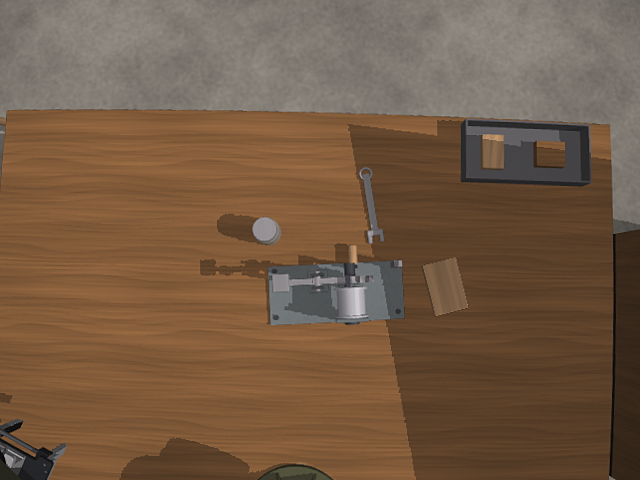

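View pics/side0.png

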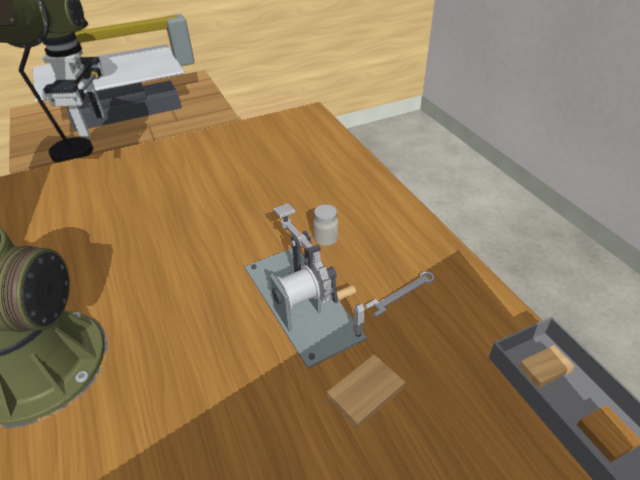

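The top view shows the pad at about (280,283), the wheel near (352,280), the base corners at (268,268)–(404,318), the jar at (265,231), and the post at (397,264). In the side view the pad is at (285,211). Next I'll measure these and view enlarged crops.

```bash
python3 - <<'E'
from h import *
for u,v in((280,283),(276,283),(285,283),(280,277),(280,289),(265,231),(318,281),(350,300),(397,264)): print('top',u,v,np.round(ptd('top','top0',u,v),4))
for u,v in((285,211),(281,210),(325,212)): print('side',u,v,np.round(ptd('side','side0',u,v),4))
a=cv2.resize(cv2.imread('pics/top0.png')[245:340,255:415],None,fx=5,fy=5,interpolation=cv2.INTER_CUBIC)[:300]
a=cv2.resize(cv2.imread('pics/top0.png')[250:335,255:415],None,fx=4.5,fy=4.5,interpolation=cv2.INTER_CUBIC)
cv2.imwrite('pics/c1.png',a)
b=cv2.resize(cv2.imread('pics/side0.png')[190:370,235:435],None,fx=3.3,fy=3.3,interpolation=cv2.INTER_CUBIC)
cv2.imwrite('pics/c2.png',b)
E
```

```text
top 280 283 [0.5393 0.034  0.1663]
top 276 283 [0.5391 0.042  0.1663]
top 285 283 [0.5396 0.0238 0.1678]
top 280 277 [0.5514 0.0343 0.1664]
top 280 289 [0.5272 0.0338 0.1645]
top 265 231 [0.6512 0.077  0.0846]
top 318 281 [ 0.5453 -0.0422  0.1462]
top 350 300 [ 0.5071 -0.1102  0.1151]
top 397 264 [ 0.5863 -0.2112  0.0909]
side 285 211 [0.5387 0.0218 0.1678]
side 281 210 [0.5333 0.0313 0.1656]
side 325 212 [0.6547 0.0762 0.0832]
```

View pics/c1.png

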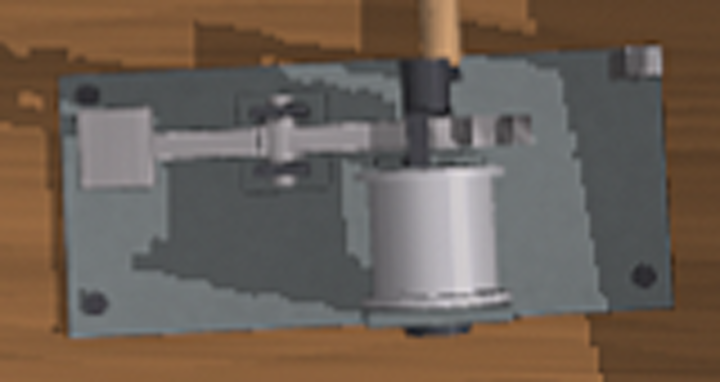

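View pics/c2.png

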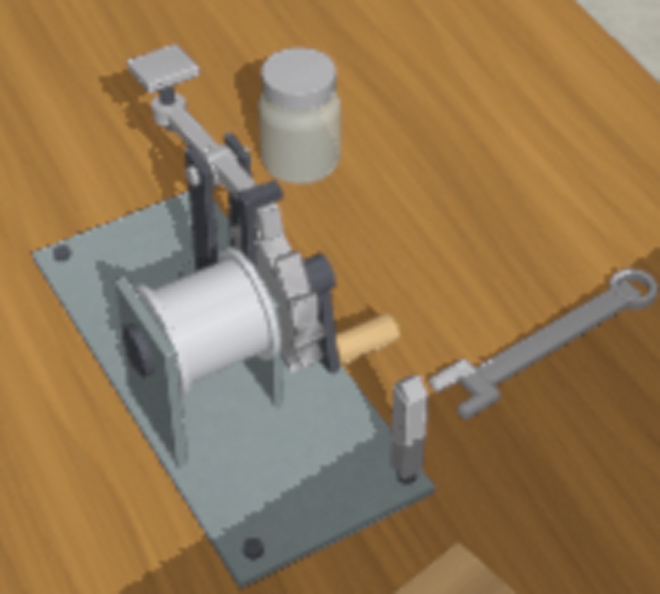

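The crops show the pad centre at about full-image (281,283) and the crank pointing roughly down with its handle at side (348,293). The post is at side (360,315). Now I'll work out the frame pose, the drum angle and the move.

```bash
cat >> h.py <<'E'
def plane(n,u,v,z):
    r,E=ray(n,u,v); d=E[:3,:3]@r; o=E[:3,3]; return o+d*(z-o[2])/d[2]
from scipy.spatial.transform import Rotation as Rn
def shift(P): # mm in tool axes to world TCP P
    o=get_obs(); return Rn.from_euler('xyz',o['eef_rot']).as_matrix().T@(np.array(P)-o['ee_pos'])*1000
E
python3 - <<'E'
from h import *
f=lambda x,y:(255+x/4.5,250+y/4.5)
C=[plane('top',*f(*p),.008) for p in((60,75),(660,48),(675,305),(70,335))]
for c in C: print(np.round(c,4))
pc=plane('top',*f(116,148),.166); print('pad',pc)
y=C[0]-C[1]+C[3]-C[2]; y=y/np.linalg.norm(y); x=np.array([y[1],-y[0],0]); print('yaxis',y,'yaw',np.arctan2(-y[0],y[1]))
ax=pc-.14*y; ax[2]=.085; print('axle',ax,'index',ax-.097*y)
np.savez('fr.npz',x=x,y=y,ax=ax,pc=pc)
for u,v in((348,293),(353,291),(343,295),(356,290)): 
    P=ptd('side','side0',u,v); q=P-ax; print(u,v,np.round(P,4),'x',q@x,'y',q@y,'z',q[2],'ang',np.arctan2(-q[2],-(q@y)))
o=get_obs(); R=Rn.from_euler('xyz',o['eef_rot']).as_matrix(); print(np.round(R,3))
print(np.round(shift([pc[0],pc[1],.205]),1))
E
```

```text
[0.5757 0.0753 0.008 ]
[ 0.5974 -0.2328  0.008 ]
[ 0.4658 -0.243   0.008 ]
[0.4431 0.0662 0.008 ]
pad [0.5395574  0.03243202 0.166     ]
yaxis [-0.07173135  0.99742399  0.        ] yaw 0.07179300352215247
axle [ 0.54959978 -0.10720734  0.085     ] index [ 0.55655772 -0.20395746  0.085     ]
348 293 [ 0.6116 -0.1265  0.0255] x 0.060442302500397276 y -0.02365591077203369 z -0.05953764544303301 ang 1.1925964293995406
353 291 [ 0.624  -0.1256  0.0247] x 0.0729233834795148 y -0.023667811159708816 z -0.06028723864122436 ang 1.1966992716930318
343 295 [ 0.5993 -0.1273  0.0261] x 0.048115219688909326 y -0.023583965215391994 z -0.058875940722574 ang 1.1897982331500876
356 290 [ 6.417e-01 -1.073e-01  6.000e-04] x 0.0918864354429013 y -0.006658070004973092 z -0.0844331389414054 ang 1.4921030465137068
[[-0.     0.405  0.914]
 [-0.001  0.914 -0.405]
 [-1.    -0.001 -0.   ]]
[ -21.3 -301.7  480.3]
```

```bash
python3 -m handwheel '[[[-20,-25,40],0,1],[[-21,-50,80],0,1],[[-21,-75,120],0,1],[[-21,-100,160],0,1],[[-21,-125,200],0,1]]' 20; python3 -m handwheel '[[[0,-25,40],0,1],[[0,-50,80],0,1],[[0,-75,120],0,1],[[0,-100,160],0,1],[[0,-125,200],0,1]]'
python3 - <<'E'
from h import *
pc=np.load('fr.npz')['pc']; print(np.round(shift([pc[0],pc[1],.205]),1),get_obs()['ee_pos'],get_obs()['force'])
E
```

```text
time_s: 0.6
ee_pos: [0.3554, 0.3057, 0.2044]
eef_rot: [-1.659, 1.57, -2.076]
force: [1.6, 0.4, -0.8]
grip_width: 0.0574
time_s: 1.1
ee_pos: [0.4884, 0.1086, 0.2045]
eef_rot: [-1.809, 1.57, -2.226]
force: [0.1, 1.4, 0.0]
grip_width: 0.0173
[ -0.5 -48.9  77.6] [0.48838988 0.10858399 0.20448736] [0.11776837 1.38714437 0.00612586]
```

```bash
python3 -m handwheel '[[[0,-24,39],0,1],[[0,-49,77],0,1],[[0,-49,77],0,1],[[0,-49,77],0,1],[[0,-49,77],0,1]]'
cat >> h.py <<'E'
def drum(f,w=14):
    """drum angle: wooden handle found by colour+depth within its expected box"""
    F=np.load('fr.npz'); im,d=snap('side',f); out=[]
    hsv=cv2.cvtColor(im,cv2.COLOR_BGR2HSV)
    for v in range(230,345):
        for u in range(300,400):
            if d[v,u]>0 and hsv[v,u,1]>70:
                q=pt('side',u,v,d[v,u])-F['ax']; a=np.array([q@F['x'],q@F['y'],q[2]])
                if .03<a[0]<.085 and np.hypot(a[1],a[2])<.095 and a[2]>-.079: out.append(a)
    a=np.array(out); m=a[:,1:]
    from scipy.optimize import least_squares
    g=least_squares(lambda t:np.hypot(m[:,0]+.075*np.cos(t[0]),m[:,1]+.075*np.sin(t[0]))-.010,[1.2 if not np.isfinite(w) else np.arctan2(-m[:,1].mean(),-m[:,0].mean())],loss='soft_l1',f_scale=.002)
    return g.x[0],len(a),np.sqrt((g.fun**2).mean())
E
python3 - <<'E'
from h import *
print(drum('d1'))
pc=np.load('fr.npz')['pc']; print(np.round(shift([pc[0],pc[1],.205]),1),get_obs()['ee_pos'],get_obs()['force'])
im=cv2.imread('pics/d1.png')[100:340,180:440]; cv2.imwrite('pics/c3.png',cv2.resize(im,None,fx=2.4,fy=2.4,interpolation=cv2.INTER_CUBIC))
E
```

```text
time_s: 1.6
ee_pos: [0.5385, 0.0334, 0.2044]
eef_rot: [-2.125, 1.569, -2.541]
force: [-0.1, 0.3, -0.7]
grip_width: 0.0004Traceback (most recent call last):
  File "<stdin>", line 2, in <module>
  File "h.py", line 28, in drum
    q=pt('side',u,v,d[v,u])-F['ax']; a=np.array([q@F['x'],q@F['y'],q[2]])
      ~~^^^^^^^^^^^^^^^^^^^
  File "h.py", line 10, in pt
    r,E=ray(n,u,v); return (E@np.append(r*z,1))[:3]
        ~~~^^^^^^^
  File "h.py", line 6, in ray
    c=camera_info(n); K=np.array([[c['fx'],0,c['cx']],[0,c['fy'],c['cy']],[0,0,1.]])
ValueError: time passes only in moves, steps and waits
```

```bash
python3 - <<'E'
s=open('h.py').read()
s=s.replace("from scipy.spatial","import functools\ncamera_info=functools.lru_cache(None)(camera_info)\nfrom scipy.spatial",1)
open('h.py','w').write(s)
E
cat > t.py <<'E'
from h import *
import sys
print('drum',drum(sys.argv[1]))
pc=np.load('fr.npz')['pc']; o=get_obs(); print(o['time_s'],np.round(shift([pc[0],pc[1],.205]),1),o['ee_pos'],o['force'])
E
python3 t.py d2
python3 - <<'E'
import cv2
im=cv2.imread('pics/d2.png')[100:340,180:440]; cv2.imwrite('pics/c3.png',cv2.resize(im,None,fx=2.4,fy=2.4,interpolation=cv2.INTER_CUBIC))
E
```

```text
drum (np.float64(0.977634370791103), 194, np.float64(0.010858275351284469))
1.7 [-0.3 -0.7  1.4] [0.53856371 0.03368281 0.2046868 ] [0.55287565 0.74758436 0.53253966]
```

View pics/c3.png

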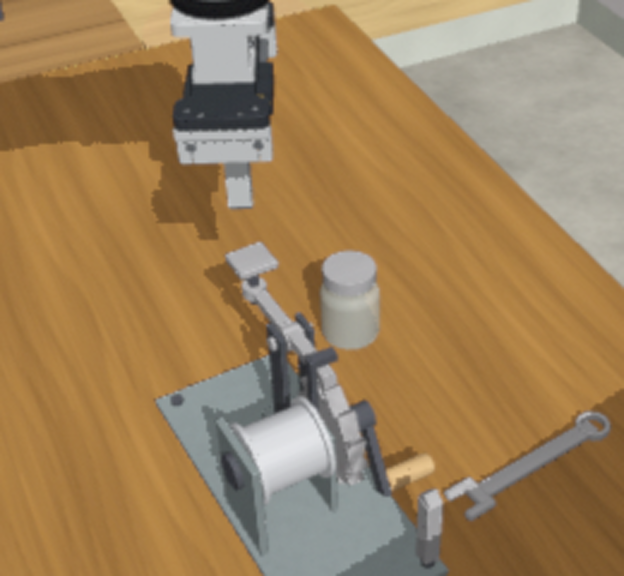

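The gripper hangs above the pad at crop (250,258). The handle has moved on to crop (412,470), so the crank is near 1.05. I'll tighten the handle mask and descend.

```bash
sed -i 's/if .03<a\[0\]<.085.*/if .035<a[0]<.075 and .055<np.hypot(a[1],a[2])<.09 and a[2]>-.07: out.append(a)/' h.py
python3 -m handwheel '[[[6,0,1],0,1],[[12,-1,1],0,1],[[18,-1,1],0,1],[[18,-1,1],0,1],[[18,-1,1],0,1]]'
python3 -m handwheel '[[[0,0,0],0,1],[[0,0,0],0,1],[[0,0,0],0,1],[[0,0,0],0,1],[[0,0,0],0,1]]'
python3 t.py d3
```

```text
time_s: 2.2
ee_pos: [0.539, 0.0323, 0.1866]
eef_rot: [-1.963, 1.569, -2.378]
force: [0.2, -0.3, -0.1]
grip_width: 0.0002
time_s: 2.7
ee_pos: [0.539, 0.0323, 0.1866]
eef_rot: [-1.923, 1.57, -2.338]
force: [-0.1, 0.1, -1.0]
grip_width: 0.0004
drum (np.float64(0.973442340569802), 168, np.float64(0.005434812866981299))
2.75 [-18.4   0.3   0.5] [0.53900444 0.0323313  0.18657514] [-0.01563881  0.94027614 -1.05412562]
```

```bash

python3 -m handwheel '[[[1,0,0],0,1],[[2,0,0],0,1],[[3,0,0],0,1],[[3,0,0],0,1],[[3,0,0],0,1]]' | egrep 'time|pos|force'
python3 -m handwheel '[[[0.5,0,0],0,1],[[1,0,0],0,1],[[1,0,0],0,1],[[1,0,0],0,1],[[1,0,0],0,1]]'| egrep 'time|pos|force'
python3 -m handwheel '[[[0.5,0,0],0,1],[[1,0,0],0,1],[[1,0,0],0,1],[[1,0,0],0,1],[[1,0,0],0,1]]'| egrep 'time|pos|force'
python3 -m handwheel '[[[0.5,0,0],0,1],[[1,0,0],0,1],[[1,0,0],0,1],[[1,0,0],0,1],[[1,0,0],0,1]]'| egrep 'time|pos|force'
```

```text
time_s: 3.25
ee_pos: [0.539, 0.0323, 0.1835]
force: [0.3, -0.2, -1.0]
time_s: 3.75
ee_pos: [0.539, 0.0323, 0.1826]
force: [-0.4, -0.2, -1.3]
time_s: 4.25
ee_pos: [0.539, 0.0323, 0.1816]
force: [-1.4, 0.1, -0.5]
time_s: 4.75
ee_pos: [0.539, 0.0323, 0.1806]
force: [0.6, -0.4, 0.4]
```

```bash

python3 -m handwheel '[[[0.5,0,0],0,1],[[1,0,0],0,1],[[1,0,0],0,1],[[1,0,0],0,1],[[1,0,0],0,1]]'| egrep 'time|pos|force'
python3 -m handwheel '[[[0.5,0,0],0,1],[[1,0,0],0,1],[[1,0,0],0,1],[[1,0,0],0,1],[[1,0,0],0,1]]'| egrep 'time|pos|force'
python3 -m handwheel '[[[0.5,0,0],0,1],[[1,0,0],0,1],[[1,0,0],0,1],[[1,0,0],0,1],[[1,0,0],0,1]]'| egrep 'time|pos|force'
```

```text
time_s: 5.25
ee_pos: [0.539, 0.0323, 0.1796]
force: [-1.4, -0.4, 0.3]
time_s: 5.75
ee_pos: [0.539, 0.0323, 0.1786]
force: [-1.0, 0.3, -0.7]
time_s: 6.25
ee_pos: [0.539, 0.0324, 0.1776]
force: [-0.8, -0.2, -0.2]
```

```bash

python3 -m handwheel '[[[0.5,0,0],0,1],[[1,0,0],0,1],[[1,0,0],0,1],[[1,0,0],0,1],[[1,0,0],0,1]]'| egrep 'time|pos|force'
python3 -m handwheel '[[[0.5,0,0],0,1],[[1,0,0],0,1],[[1,0,0],0,1],[[1,0,0],0,1],[[1,0,0],0,1]]'| egrep 'time|pos|force'
```

```text
time_s: 6.75
ee_pos: [0.539, 0.0323, 0.1766]
force: [0.2, -0.1, -0.2]
time_s: 7.25
ee_pos: [0.5391, 0.0323, 0.1756]
force: [-0.7, 0.1, -0.3]
```

```bash
python3 t.py d4; python3 - <<'E'
from h import *
im,d=camera('side')
cv2.imwrite('pics/c4.png',cv2.resize(im[160:260,240:360],None,fx=6,fy=6,interpolation=cv2.INTER_CUBIC)); np.save('pics/c4.npy',d)
for u,v in((279,211),(281,213),(284,215),(287,214),(291,212)): print(u,v,ptd('side','c4',u,v))
E
```

```text
drum (np.float64(0.9846122236141663), 169, np.float64(0.005406918282903713))
7.3 [-29.3   0.3   0.4] [0.53904515 0.03234228 0.17566435] [-0.13207805  0.58782565 -0.49476116]
279 211 [0.52555357 0.02129198 0.17293016]
281 213 [0.52685379 0.01335534 0.17294241]
284 215 [0.53323464 0.01449706 0.16443737]
287 214 [0.54032689 0.01562766 0.16367164]
291 212 [0.54890622 0.01407074 0.16701862]
```

View pics/c4.png

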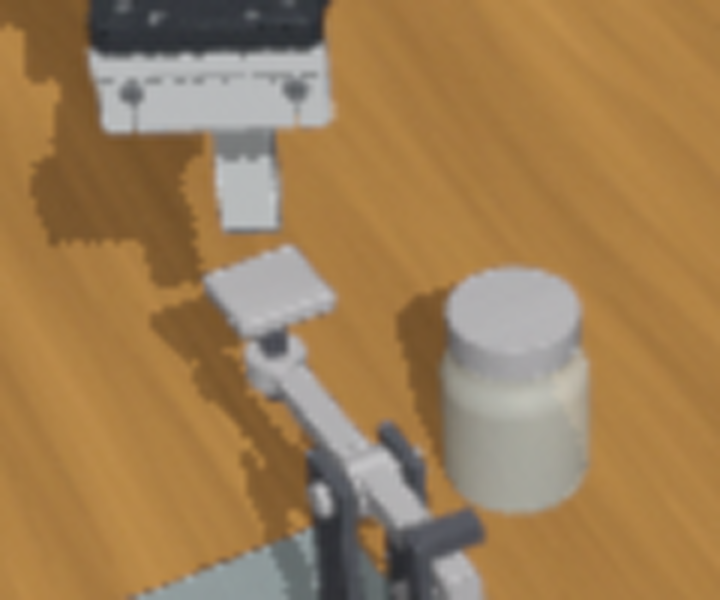

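The fingertips are at crop (250,230) and the pad centre is at crop (270,290), so there's still clear air between them. I'll check that against the projection and depth.

```bash
python3 - <<'E'
from h import *
t=np.array([.539,.0323,.1616]); print('tip proj',proj('side',t), 'crop',[(a-b)*6 for a,b in zip(proj('side',t),(240,160))])
d=np.load('pics/c4.npy')
f=lambda x,y:(int(240+x/6),int(160+y/6))
for p in((250,215),(250,225),(270,270),(270,290),(250,290),(295,285),(270,310)): print(p,np.round(ptd('side','c4',*f(*p)),4))
for z in (.15,.155,.16,.165,.17): print(z,plane('side',240+270/6,160+290/6,z)[:2],plane('top',280.8,282.9,z)[:2])
im,dd=snap('top','top1')
print([np.round(ptd('top','top0',u,v),4) for u,v in((278,281),(283,285))])
E
```

```text
tip proj (np.float64(283.5071375936694), np.float64(210.43164846235794)) crop [np.float64(261.04282556201656), np.float64(302.58989077414765)]
(250, 215) [0.5328 0.0198 0.2126]
(250, 225) [0.5327 0.0207 0.207 ]
(270, 270) [0.5447 0.036  0.1715]
(270, 290) [0.5406 0.0257 0.1723]
(250, 290) [0.5328 0.0283 0.1732]
(295, 285) [0.5492 0.0247 0.1725]
(270, 310) [0.5368 0.0161 0.1726]
0.15 [0.54906723 0.0513001 ] [0.53949064 0.03369968]
0.155 [0.54707241 0.04532389] [0.53950489 0.03328933]
0.16 [0.54507759 0.03934767] [0.53951913 0.03287898]
0.165 [0.54308277 0.03337146] [0.53953338 0.03246862]
0.17 [0.54108795 0.02739525] [0.53954763 0.03205827]
[array([0.5432, 0.0382, 0.1656]), array([0.5354, 0.0277, 0.1671])]
```

```bash
python3 - <<'E'
from h import *
im=cv2.imread('pics/top1.png'); cv2.imwrite('pics/c5.png',cv2.resize(im[200:360,200:420],None,fx=3.4,fy=3.4,interpolation=cv2.INTER_CUBIC))
f=lambda x,y:(int(240+x/6),int(160+y/6))
for p in((210,122),(130,122),(300,122),(210,60),(240,150),(210,30)): print(p,np.round(ptd('side','c4',*f(*p)),4))
o=get_obs(); print(o['qpos'],o['eef_rot'],o['grip_width']); print(np.round(Rn.from_euler('xyz',o['eef_rot']).as_matrix(),3))
E
```

```text
(210, 122) [ 0.5046 -0.041   0.2968]
(130, 122) [ 0.4821 -0.03    0.297 ]
(300, 122) [ 0.529  -0.0521  0.2961]
(210, 60) [ 0.504  -0.0492  0.3233]
(240, 150) [0.5329 0.0201 0.237 ]
(210, 30) [ 0.5046 -0.0503  0.334 ]
[-7.37793032e-03  2.85084079e-01  1.55978610e+00 -1.00410952e-03
  1.29748950e+00 -1.16279769e+00] [-1.83364402  1.56956227 -2.24874919] 0.0003190700146101582
[[-0.001  0.403  0.915]
 [-0.001  0.915 -0.403]
 [-1.    -0.001 -0.   ]]
```

View pics/c5.png

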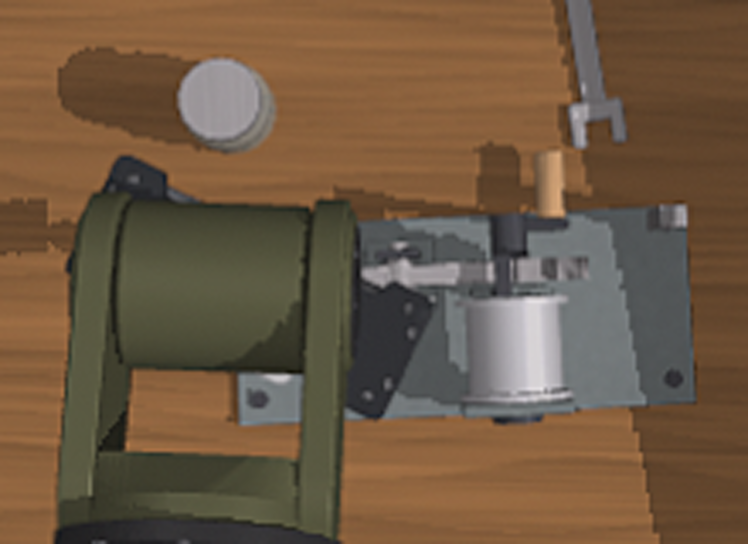

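The top view shows the gripper over the pad with nothing else touched. In the side depth the fingertips are at about z 0.205, directly above the pad at about 0.168. That is higher than the pose plus 14 mm suggests, and it agrees with feeling no contact. I'll go on down by feel, keeping each call well under the pad travel.

```bash

for i in 1 2 3; do python3 -m handwheel '[[[1,0,0],0,1],[[2,0,0],0,1],[[3,0,0],0,1],[[4,0,0],0,1],[[5,0,0],0,1]]'| egrep 'time|pos|force'; done
python3 - <<'E'
from h import *
im,d=camera('side'); cv2.imwrite('pics/c6.png',cv2.resize(im[160:260,240:360],None,fx=6,fy=6,interpolation=cv2.INTER_CUBIC)); np.save('pics/c6.npy',d)
f=lambda x,y:(int(240+x/6),int(160+y/6))
for p in [(252,y) for y in range(215,330,8)]: print(p,np.round(ptd('side','c6',*f(*p)),4))
E
```

```text
time_s: 7.9
ee_pos: [0.539, 0.0323, 0.1705]
force: [0.2, 0.2, 0.2]
time_s: 8.4
ee_pos: [0.539, 0.0324, 0.1655]
force: [-0.5, 0.8, -0.9]
time_s: 8.9
ee_pos: [0.539, 0.0323, 0.1604]
force: [-0.5, 0.5, 0.1]
(252, 215) [0.5346 0.0187 0.2128]
(252, 223) [0.5341 0.0185 0.208 ]
(252, 231) [0.5337 0.0179 0.206 ]
(252, 239) [0.5338 0.0188 0.2029]
(252, 247) [0.5333 0.0185 0.1982]
(252, 255) [0.533  0.0185 0.1957]
(252, 263) [0.533  0.0191 0.1927]
(252, 271) [0.5376 0.0345 0.1751]
(252, 279) [0.537  0.0332 0.1736]
(252, 287) [0.5361 0.0312 0.1726]
(252, 295) [0.5337 0.0252 0.1725]
(252, 303) [0.5323 0.0216 0.1729]
(252, 311) [0.5313 0.0192 0.1724]
(252, 319) [0.5287 0.0125 0.1729]
(252, 327) [0.5281 0.0113 0.1714]
```

```bash

for i in 1 2 3; do python3 -m handwheel '[[[1,0,0],0,1],[[2,0,0],0,1],[[3,0,0],0,1],[[4,0,0],0,1],[[4,0,0],0,1]]'| egrep 'time|pos|force'; done
```

```text
time_s: 9.45
ee_pos: [0.5389, 0.0323, 0.1561]
force: [0.0, 0.1, -0.0]
time_s: 9.95
ee_pos: [0.5388, 0.0323, 0.1519]
force: [0.4, 0.3, -0.7]
time_s: 10.45
ee_pos: [0.5392, 0.0332, 0.1489]
force: [-1.8, 6.0, 8.9]
```

```bash

for i in 1 2 3; do python3 -m handwheel '[[[0.5,0,0],0,1],[[1,0,0],0,1],[[1,0,0],0,1],[[1,0,0],0,1],[[1,0,0],0,1]]'| egrep 'time|pos|force'; done
```

```text
time_s: 10.95
ee_pos: [0.5393, 0.0335, 0.1487]
force: [-2.8, 2.0, 8.4]
time_s: 11.45
ee_pos: [0.5394, 0.0336, 0.1484]
force: [-2.6, 1.0, 7.5]
time_s: 11.95
ee_pos: [0.5394, 0.0338, 0.1481]
force: [-3.9, 1.1, 6.5]
```

```bash
python3 t.py d5; python3 - <<'E'
from h import *
im=cv2.imread('pics/d5.png'); cv2.imwrite('pics/c7.png',cv2.resize(im[140:310,230:400],None,fx=3.5,fy=3.5,interpolation=cv2.INTER_CUBIC)); print(get_obs()['moment'])
for p in [(282,v) for v in range(198,220,2)]: print(p,np.round(ptd('side','d5',*p),4))
E
```

```text
drum (np.float64(0.9798672634237975), 168, np.float64(0.005395652417367433))
12.0 [-56.9  -1.1   0.8] [0.53940361 0.03380139 0.14807963] [-3.46205922  1.16853106  7.2874005 ]
[ 0.22815577  0.76367228 -0.01162134]
(282, 198) [0.5347 0.0211 0.2035]
(282, 200) [0.5344 0.0215 0.1982]
(282, 202) [0.534  0.0214 0.1934]
(282, 204) [0.5334 0.0208 0.1888]
(282, 206) [0.5333 0.0219 0.1829]
(282, 208) [0.5336 0.0241 0.176 ]
(282, 210) [0.5335 0.0252 0.1699]
(282, 212) [0.5309 0.0187 0.1702]
(282, 214) [0.5294 0.0154 0.1678]
(282, 216) [0.5283 0.0132 0.1645]
(282, 218) [0.5349 0.035  0.1404]
```

View pics/c7.png

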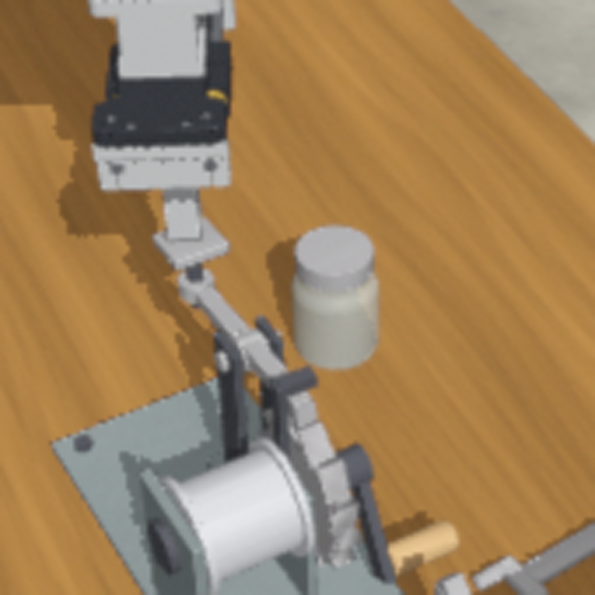

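The fingers stand on the pad, at crop (185,240), and the force is about 7 N. The arm yields roughly 1 mm per 10 N, so the shift commanded per call caps the force. I'll press in small steps.

```bash

for i in 1 2 ; do python3 -m handwheel '[[[1.2,0,0],0,1],[[1.4,0,0],0,1],[[1.6,0,0],0,1],[[1.6,0,0],0,1],[[1.6,0,0],0,1]]'| egrep 'time|pos|force'; done
```

```text
time_s: 12.5
ee_pos: [0.5394, 0.0341, 0.1473]
force: [-4.0, 1.4, 9.4]
time_s: 13.0
ee_pos: [0.5395, 0.0345, 0.1464]
force: [-4.3, 2.6, 7.3]
```

```bash

for i in 1 2 ; do python3 -m handwheel '[[[1.2,0,0],0,1],[[1.5,0,0],0,1],[[1.8,0,0],0,1],[[2,0,0],0,1],[[2,0,0],0,1]]'| egrep 'time|pos|force'; done; python3 t.py d6
```

```text
time_s: 13.5
ee_pos: [0.5395, 0.035, 0.1452]
force: [-5.4, 3.5, 8.5]
time_s: 14.0
ee_pos: [0.5395, 0.0355, 0.144]
force: [-4.2, 3.7, 7.3]
drum (np.float64(0.9746249617764647), 168, np.float64(0.005391267691536751))
14.05 [-61.   -2.5   1.4] [0.53952446 0.03552186 0.14396439] [-4.08889073  3.62018168  6.98479731]
```

```bash

for i in 1 2 ; do python3 -m handwheel '[[[1.2,0,0],0,1],[[1.5,0,0],0,1],[[1.8,0,0],0,1],[[1.8,0,0],0,1],[[1.8,0,0],0,1]]'| egrep 'time|pos|force'; python3 t.py d7$i; done
```

```text
time_s: 14.55
ee_pos: [0.5396, 0.0358, 0.1424]
force: [0.2, 3.4, 4.0]
drum (np.float64(0.9373784208328825), 168, np.float64(0.005154431481919697))
14.6 [-62.7  -2.7   1.4] [0.53962637 0.03577728 0.14229728] [-0.71196228  3.75949921  3.73769394]
time_s: 15.1
ee_pos: [0.5397, 0.0359, 0.1406]
force: [-0.4, 4.9, 4.3]
drum (np.float64(0.6655186487470364), 170, np.float64(0.005033994546617689))
15.15 [-64.4  -2.8   1.4] [0.53973184 0.0358755  0.14057413] [-0.25876618  4.93230246  4.85597581]
```

```bash

python3 -m handwheel '[[[0.5,0,0],0,1],[[0.5,0,0],0,1],[[0.5,0,0],0,1],[[0.5,0,0],0,1],[[0.5,0,0],0,1]]'| egrep 'time|pos|force'; python3 t.py d8
python3 - <<'E'
from h import *
import os
cv2.imwrite('pics/c8.png',np.hstack([cv2.resize(cv2.imread('pics/%s.png'%n)[230:340,300:400],None,fx=3.8,fy=3.8,interpolation=cv2.INTER_CUBIC) for n in('d71','d8')]))
E
```

```text
time_s: 15.65
ee_pos: [0.5398, 0.036, 0.1401]
force: [-0.9, 4.4, 5.3]
drum (np.float64(0.5564708422973855), 178, np.float64(0.004648098736077596))
15.7 [-64.9  -2.9   1.4] [0.53976894 0.03600677 0.14013176] [-0.65404034  5.00958994  4.94690505]
```

View pics/c8.png

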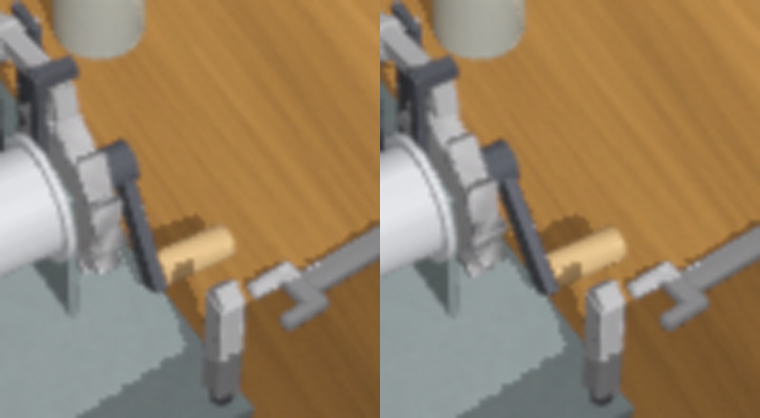

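Left is the start of the turn, right is now. The handle centre has moved from about (352.6,295.8) to (355.3,297.1) and is still well short of the post. I'll turn these pixels into angles with a projection model.

```bash
cat > m.py <<'E'
from h import *
F=np.load('fr.npz')
def axis(a,x): return F['ax']+F['x']*x-.075*np.cos(a)*F['y']-np.array([0,0,.075*np.sin(a)])
def wood(f):
    """wood-coloured handle: fit angle by overlap of projected cylinder with pixels lying > 15 mm above bench"""
    im=cv2.imread('pics/%s.png'%f); d=np.load('pics/%s.npy'%f); pts=[]
    hsv=cv2.cvtColor(im,cv2.COLOR_BGR2HSV)
    for v in range(230,330):
        for u in range(320,385):
            if d[v,u]>0 and hsv[v,u,1]>60:
                q=pt('side',u,v,d[v,u])-F['ax']
                if q[2]>-.072 and .036<q@F['x']<.085 and q@F['y']<.01: pts.append((u,v))
    p=np.array(pts); best=[]
    for a in np.arange(-.2,1.7,.02):
        m=np.zeros((480,640),np.uint8)
        c=[axis(a,x)+.01*(np.cos(t)*F['y']+np.sin(t)*np.array([0,0,1])) for x in(.032,.077) for t in np.linspace(0,6.28,16)]
        h=cv2.convexHull(np.array([proj('side',k) for k in c],np.float32)); cv2.fillConvexPoly(m,np.round(h).astype(int),1)
        i=m[p[:,1],p[:,0]].sum(); best.append((i/(m.sum()+len(p)-i),a))
    return max(best),p.mean(0),len(p)
E
python3 - <<'E'
from m import *
for a in (0,.1,.2,.3,.4,.5,.6,.7,.8,.9,1.05,1.2): print(a,np.round(proj('side',axis(a,.055)),1))
for f in('side0','d5','d71','d72','d8'): print(f,wood(f))
E
```

```text
0 [359.7 291. ]
0.1 [359.5 293.4]
0.2 [359.1 295.5]
0.3 [358.5 297.3]
0.4 [357.7 298.8]
0.5 [356.7 299.9]
0.6 [355.6 300.7]
0.7 [354.4 301.1]
0.8 [353.  301.2]
0.9 [351.5 300.9]
1.05 [349.1 300. ]
1.2 [346.6 298.3]
side0 ((np.float64(0.5866141732283464), np.float64(1.4599999999999993)), array([345.9375    , 291.99431818]), 176)
d5 ((np.float64(0.5613382899628253), np.float64(1.2399999999999993)), array([350.36756757, 295.63243243]), 185)
d71 ((np.float64(0.5523465703971119), np.float64(1.1999999999999993)), array([351.2606383 , 296.06914894]), 188)
d72 ((np.float64(0.5251798561151079), np.float64(1.1399999999999995)), array([352.52972973, 296.41621622]), 185)
d8 ((np.float64(0.5463576158940397), np.float64(0.1999999999999998)), array([353.86842105, 296.54736842]), 190)
```

```bash
cat > w.py <<'E'
from m import *
import sys
snap('side',sys.argv[1]); c=wood(sys.argv[1])[1]+[-1.3,4.4]; A=np.arange(-.3,1.5,.01)
e=[np.linalg.norm(np.array(proj('side',axis(a,.055)))-c) for a in A]; print(get_obs()['time_s'],'c',c,'drum',A[np.argmin(e)],min(e))
E
for i in 1 2; do python3 -m handwheel '[[[0.3,0,0],0,1],[[0.3,0,0],0,1],[[0.3,0,0],0,1],[[0.3,0,0],0,1],[[0.3,0,0],0,1]]'| egrep 'time|pos|force'; python3 w.py e$i; done
```

```text
time_s: 16.2
ee_pos: [0.5398, 0.0361, 0.1399]
force: [-1.2, 4.5, 4.7]
16.25 c [353.75970149 300.99701493] drum 0.7500000000000009 0.1854947004127941
time_s: 16.75
ee_pos: [0.5398, 0.0363, 0.1396]
force: [-1.2, 4.5, 4.9]
16.8 c [355.09690722 300.55979381] drum 0.6300000000000008 0.3176412511701737
```

```bash

for i in 3 4; do python3 -m handwheel '[[[0.3,0,0],0,1],[[0.3,0,0],0,1],[[0.3,0,0],0,1],[[0.3,0,0],0,1],[[0.3,0,0],0,1]]'| egrep 'time|pos|force'; python3 w.py e$i; done
```

```text
time_s: 17.3
ee_pos: [0.5398, 0.0363, 0.1394]
force: [-0.4, 4.4, 5.6]
17.35 c [356.10306122 300.00714286] drum 0.5400000000000007 0.3134744791934927
time_s: 17.85
ee_pos: [0.5398, 0.0364, 0.1392]
force: [-1.3, 4.7, 6.6]
17.9 c [356.81616162 298.8040404 ] drum 0.44000000000000067 0.6887341439751068
```

```bash

python3 -m handwheel '[[[0.3,0,0],0,1],[[0.3,0,0],0,1],[[0.3,0,0],0,1],[[-10,0,0],0,1],[[-25,0,0],0,1]]'| egrep 'time|pos|force'
python3 -m handwheel '[[[-20,0,0],0,1],[[-30,0,0],0,1],[[-40,0,0],0,1],[[-40,0,0],0,1],[[-40,0,0],0,1]]'| egrep 'time|pos|force'
python3 w.py f1
python3 -m handwheel '[[[0,0,0],0,1],[[0,0,0],0,1],[[0,0,0],0,1],[[0,0,0],0,1],[[0,0,0],0,1]]'| egrep 'time|pos|force'
python3 w.py f2
python3 -m handwheel '[[[0,0,0],0,1],[[0,0,0],0,1],[[0,0,0],0,1],[[0,0,0],0,1],[[0,0,0],0,1]]'| egrep 'time|pos|force'
python3 w.py f3
```

```text
time_s: 18.4
ee_pos: [0.5392, 0.0357, 0.1639]
force: [-0.6, 0.8, 0.4]
time_s: 18.9
ee_pos: [0.5389, 0.0355, 0.2034]
force: [0.2, 0.1, -0.4]
18.95 c [357.93671498 296.20193237] drum 0.2500000000000005 0.9134754915604152
time_s: 19.45
ee_pos: [0.5388, 0.0355, 0.2032]
force: [-0.1, 0.2, -0.1]
19.5 c [358.57980769 294.55384615] drum 0.16000000000000042 0.7249508426629651
time_s: 20.0
ee_pos: [0.5388, 0.0355, 0.2032]
force: [0.5, -0.1, 0.2]
20.05 c [358.72941176 292.81176471] drum 0.08000000000000035 0.857629141902358
```

```bash

for i in 1 2 3 4; do python3 -m handwheel '[[[0,0,0],0,1],[[0,0,0],0,1],[[0,0,0],0,1],[[0,0,0],0,1],[[0,0,0],0,1]]'| egrep 'force'
python3 w.py g$i; done
python3 - <<'E'
from h import *
cv2.imwrite('pics/c9.png',cv2.resize(cv2.imread('pics/g4.png')[160:340,220:420],None,fx=3.3,fy=3.3,interpolation=cv2.INTER_CUBIC))
E
```

```text
force: [0.1, 0.5, 0.1]
20.6 c [358.55436893 292.85145631] drum 0.08000000000000035 1.0246133427272428
force: [-0.2, 0.3, 0.1]
21.15 c [358.46923077 292.89038462] drum 0.08000000000000035 1.1056075837482444
force: [-0.2, 0.5, -0.3]
21.7 c [358.60243902 292.83414634] drum 0.08000000000000035 0.9792038158658374
force: [0.2, -0.1, -0.7]
22.25 c [358.62647059 292.83627451] drum 0.08000000000000035 0.9551142101740393
```

View pics/c9.png

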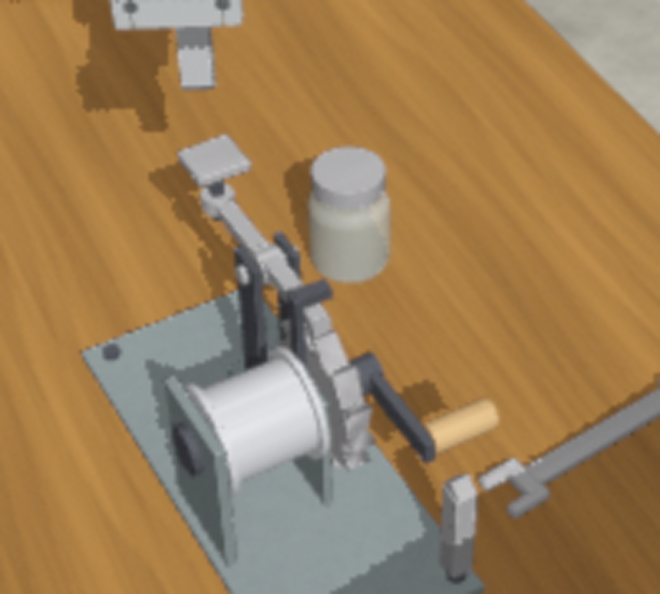

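The drum has held still for 2 s, with the crank end at crop (430,450) facing the post at (457,480). The pad is back up and the fingers are clear, so I'm handing in.

```bash
python3 -c "
from station import *
print(hand_in())"
```

```text
the job is handed in; nothing more can be done
None
```

I pressed the pad by feel and let the drum turn back from about 1.05 rad. I let the pawl drop when the drum was at about 0.35 rad, and it caught with the crank at the index post. I handed in at about 22 s; no verdict was reported.

- **Final position:** my image-based drum angle read 0.08 rad, unchanged over the last 2 s. It is only good to about 0.1 rad, so I take this as the catch at 0. The last picture shows the crank at the post, the pad back up and the fingers well clear. I did not measure the pawl angle; I judged the pawl seated because the pad is up and the drum holds.
- **Forces:** the highest force in the readings, taken at the end of each move, was about 11 N, at first touch and again while pressing down. It was about 5–8 N while holding the pawl clear. I did not feel the stop.
- **Bystanders:** nothing touched the blank, jar or wrench that I could see or feel.

**Checks that disagreed:**
- **Fingertip height:** the camera showed the fingertips about 20–30 mm higher than the reported TCP pose and the 14 mm tip length imply. I did not find out why, so I went down by force instead.
- **Drum angle fit:** my first two ways of fitting the angle were unreliable. I used handle pixel positions instead, calibrated at the assumed 1.05 rad catch.

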